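Clear the bench mill's mouth and hold its bayonet lid locked down

TASK

Take the oversize wood chip off the mouth of the sample mill and put it in the yellow waste bin, then fit the lid with its lugs through the two notches, push it down against the spring and twist it a quarter turn clockwise. The mill runs only while the lid is pressed, so press it fully home, flange flush on the steel collar, and finish while still holding it there, turned and pressed down. Leave the flask and the jar where they are.

Things in the scene. Friction and masses are not known exactly. Their poses are not given: they have to be found in the camera images.
- mill: Bench mill, a white box 150 mm (x) x 140 mm (y) x 90 mm high with a blue band, fixed at a varying place and yaw; origin under its centre. Steel collar ring 88 mm across on top, 2 mm proud, bore 52 mm, with two opposite entry notches 15 mm wide at +x and -x, open to 36 mm from the axis; red bars mark the notches, green dots on +y and -y the locked position.
- mill_mouth (a point): Centre of the mill's mouth, level with the collar's top, 92 mm above the bench; x along the line of the notches, z up. Under the 8 mm thick collar the lid's lugs can turn a quarter turn clockwise (seen from above) to fixed stops; the other way is blocked.
- press_plate (a joint): Sprung aluminium plate inside the bore, its top 12 mm below the collar's top at 0; grows (m) as the lid pushes it down, 0.016 when the lid is home. It pushes up with about 4 N at 0 and 12 N at 0.016.
- lid_grip (a point): Centre of the lid's orange grip bar (half-way up), on the lid's axis, 54 mm above its underside, 16 mm above its flange's top. Bar 64 mm long (x), 20 wide (y), 32 high. When it is less than 33 mm above mill_mouth the lugs are below the collar and can turn; fully home, flange flush, it is 26 mm above. If let go once turned, the spring lifts the lid 7 mm.
- lid: The lid, about 0.22 kg, upright on the bench at the start, any yaw; origin at its underside's centre, x along bar and lugs; same after half a turn. Grey flange 80 mm across, 10 thick; below it a steel plug 46 across, 28 long (3 mm clearance in the bore), two lugs at +x and -x, 8 mm wide, out to 32 mm from the axis, 6 to 13 mm above the underside.
- chip_center (a point): Centre of the pale wood chip, a rough block 84 mm long (x), 26 mm wide (y), 24 mm high, about 35 g; it lies flat across the mill's mouth on the collar (its underside 92 mm above the bench), with any yaw.
- chip: The same wood chip, origin at the centre of its underside.
- bin: Yellow open-topped waste bin, fixed, 150 x 150 mm outside and 90 mm high, walls 4 mm; origin at the centre of its underside. It stands to one side of the mill, the lid to the other; which side varies.
- flask: Green glass conical flask (leave alone), 76 mm across the foot, 108 mm high; origin under its centre.
- reagent: White jar with a red cap (leave alone), 56 mm across, 100 mm high; origin under its centre.
Things that resemble listed ones, but are neither listed nor needed, are in the scene too. What is shaped like the lid but black, blue or pink is not meant.

How it is judged:
On the way, in this order (a step that is already met when the one before it is completed fails the run):
1. the wood chip lies in the bin, let go (x of chip_center in the frame of bin between -0.073 and 0.073 m and y of chip_center in the frame of bin between -0.073 and 0.073 m and height (world z) of chip_center below 0.08 m and contact force between the fingers and chip below 0.1 N), for 0.2 s.
2. the lid is pushed in, lugs below the collar (z of lid_grip in the frame of mill_mouth below 0.0335 m and horizontal distance between lid_grip and mill_mouth below 0.008 m), for 0.05 s.
At the end, for the whole second after the job is handed in: Chip in the bin, untouched; lid in the mouth, within 0.32 rad of a full quarter turn from the notches, upright within 0.1 rad, pressed to within 2.5 mm of flush on the collar, and still held by the fingers (over 2 N) through the last second; bystanders not shoved over 30 mm (all of step 1 and z of lid_grip in the frame of mill_mouth between 0.022 and 0.0285 m and horizontal distance between lid_grip and mill_mouth below 0.008 m and angle between the x axis of lid and the x axis of mill_mouth, either way round above 1.25 rad and angle between lid's own z axis and vertical below 0.1 rad and contact force between the fingers and lid above 2 N); the arm keeps its last pose, push and grip.
It fails at once if the flask is shoved away (over 30 mm) or knocked over (distance of flask from where it was at the start of the episode above 0.03 m or angle between flask's own z axis and vertical above 0.6 rad).
It fails at once if the reagent jar is shoved away (over 30 mm) or knocked over (distance of reagent from where it was at the start of the episode above 0.03 m or angle between reagent's own z axis and vertical above 0.6 rad).
It also fails if it takes over 58 s, if anything falls off the work surface, if the arm or the gripper's body presses on something with over 40 N, if the wrist force passes 120 N, or if a joint passes its speed limit or range.

ROBOT

A 6-joint arm with a two-finger parallel gripper is mounted at the origin on the work surface. World frame = base frame: x ahead of the robot, y to its left, z up, the work surface at z = 0. Lengths are in m, angles in rad, forces in N, time in s.
With the tool pointing down it reaches from about 0.325 to 0.85 m from the base axis. Payload 4.4 kg.
Tool frame: the origin (TCP) lies at the very end of the fingers, on their centre line; the grasp point (between the pads) lies 19 mm behind it (bot.hold_point_z is the distance from the TCP to the grasp point, in m); x points along the fingers, y is the direction in which the jaws open and shut, and the axes are right-handed (so a half turn about x gives the same grasp; the last joint's range is limited). The gripper opens to 94 mm and grips with 3 to 60 N. Pads are 16 mm wide; open, the fingers measure 119 mm over their backs; the gripper's body (75 mm by 177 mm) begins 78 mm behind the grasp point.
Start: joints at [1.159, 0.207, 1.542, -0, 1.393, -0.15], TCP at [0.149, 0.555, 0.205] pointing down, gripper open.
Joint ranges: [-2.73, 2.73], [-0.86, 2.22], [0.23, 2.46], [-1.11, 4.25], [0.08, 2.63], [-2.82, 2.82]. Speed limits (rad/s): [2.79, 2.79, 3.14, 3.14, 3.14, 3.14].

INTERFACE

Orientations are given as a unit quaternion [x, y, z, w].
In Python, from workcell import bot gives the robot as it stands.
- The arm moves only by the tool apply_moves, never from a script. Its argument "commands" is a list of rows, each an object with "delta_pos": the shift along the tool's x, y, z in mm, a list of three; "rot": the turn, a rotation vector about the tool's x, y, z in rad, a list of three; "jaw": the finger opening in mm, from 0 to 94. A call has 1 to 8 rows; each row shifts and turns the commanded pose from where the row before left it, along the tool's axes as they then stand; what a row does not reach is not made up. A row lasts 1/10 s, in which the tool goes at most 50 mm and 8.59 degrees, less where a joint would pass 70% of its speed; a pose out of reach is approached as far as the arm can. A call with a gripper value outside its range is refused whole. The fingers move at their own pace and stop on an object; "squeeze" is the grip in N (left out, the last holds). Time passes only in rows, so rows that do not move let the fingers close. It gives the time, the measured TCP pose, the force and the opening at its end, in the units of the state.
- bot.read_state(): the state, without advancing time (a new reading comes with each control period).
- bot.capture(name): name is "side" or "top" or "wrist"; returns the picture (400x640x3 uint8, red, green, blue); there is no depth.
- bot.calibration(name): a dict with "vertical_fov" (degrees; the focal length in pixels is half the picture's height over the tangent of half this angle, whatever the lens; pixels are square), "cx", "cy" (the principal point, pixels), "k1" (the pictures are not rectified: a ray, as slopes to the right and down, at radius r is drawn at 1 + k1 r^2 times it, then the intrinsics apply), "rvec" (rotation vector, rad) and "tvec" (3), from world to camera coordinates, as OpenCV has them. Camera axes: x right, y down, z forward; pixel columns grow to the right and rows downward; lengths in m; the calibration is good to about 2 mm. A picture is of the moment at which its call begins: read the wrist's pose just before it. calibration takes no time and is no camera call; for the wrist camera it gives the pose at the moment of the call.
- bot.hand_in(): hands the job in, once; it reports no verdict.
The state is a dict: "t": time; "q": joint angles; "joint_vel": joint speeds; "tau": joint torques, N m; "tcp_pos": TCP position; "ee_rot": TCP orientation; "contact_force": force on the tool from outside, world axes, zero at the start; "ft_torque": the same for the moment, N m; "opening": finger opening in m.
Only numpy, scipy, OpenCV 4.12 (cv2) and the standard library are available. Lean on these libraries where they do the work, as an engineer would, in place of code of your own. Each camera call takes 0.05 s, during which the arm holds its last target. There are 200 camera calls.

## Working session

There is one attempt and no reset: what is moved stays moved. The work goes in short steps, Python scripts to look and compute and a tool call to move; the robot and the scene stay as the last step left them, time stands still between calls to the robot, and variables do not carry over. Pictures are saved under pics/ and viewed, about 8 in all and at most 12, crops included, and the job is handed in when it is done.

Besides the shell and the picture viewer there is one more tool, called after "Emit:" by a JSON object that holds its "fn" and its "kwargs". apply_moves: Moves the arm, as the interface text tells. Its arguments: {"type":"object","properties":{"commands":{"type":"array","items":{"type":"object","properties":{"delta_pos":{"type":"array","items":{"type":"number"}},"rot":{"type":"array","items":{"type":"number"}},"jaw":{"type":"number"}}}},"squeeze":{"type":"number"}},"required":["commands"]}

```bash
mkdir -p pics; ls; cat > h.py <<'E'
import numpy as np, cv2
from scipy.spatial.transform import Rotation as R
from workcell import bot
def K(c): 
    f=200/np.tan(np.radians(c["vertical_fov"])/2); return f
def ray(c,uv):
    f=K(c); d=(np.atleast_2d(uv).astype(float)-[c["cx"],c["cy"]])/f
    s=d.copy()
    for _ in range(30): s=d/(1+c["k1"]*(s**2).sum(1,keepdims=True))
    M=R.from_rotvec(np.ravel(c["rvec"])).as_matrix(); t=np.ravel(c["tvec"])
    return -M.T@t,(np.c_[s,np.ones(len(s))])@M
def onplane(c,uv,z):
    o,d=ray(c,uv); return o+d*((z-o[2])/d[:,2])[:,None]
def proj(c,P):
    M=R.from_rotvec(np.ravel(c["rvec"])).as_matrix(); p=np.atleast_2d(P)@M.T+np.ravel(c["tvec"])
    s=p[:,:2]/p[:,2:]; s=s*(1+c["k1"]*(s**2).sum(1,keepdims=True)); return s*K(c)+[c["cx"],c["cy"]]
E
python3 - <<'E'
from h import *
ims={}
for n in("top","side"):
    im=bot.capture(n); np.save(f"pics/{n}0.npy",im); ims[n]=im
    cv2.imwrite(f"pics/{n}0.png",im[:,:,::-1]); c=bot.calibration(n); print(n,c, ray(c,[[320,200]]))
print(bot.calibration("wrist")); print(bot.read_state())
E
```

```text
pics
top {'vertical_fov': 49.00086471711032, 'cx': 319.0085065758417, 'cy': 206.45042539130955, 'k1': -0.07458728758287238, 'rvec': array([ 2.15991118, -2.19365883,  0.14709978]), 'tvec': array([-0.07113491,  0.56981587,  1.33590845])} (array([ 0.41925334, -0.04415183,  1.39164613]), array([[ 0.12376652, -0.02863859, -0.99200949]]))
side {'vertical_fov': 53.83323823815491, 'cx': 318.676391323714, 'cy': 203.2226133488607, 'k1': -0.03377662979929474, 'rvec': array([ 2.25611239, -0.84906913,  0.32941297]), 'tvec': array([-0.45661245,  0.29157793,  0.94122206])} (array([ 0.06271133, -0.63102058,  0.8816416 ]), array([[ 0.45445174,  0.52257978, -0.72143067]]))
{'vertical_fov': 58.322336248491865, 'cx': 316.51189202396114, 'cy': 207.72049086340323, 'k1': -0.024330867089738566, 'rvec': array([-2.31104539, -1.77086606, -0.24274081]), 'tvec': array([-0.57379695, -0.02713873,  0.39187782])}
{'t': 0.1, 'q': array([ 1.15852105e+00,  2.07344926e-01,  1.54278690e+00, -3.83204275e-05,
        1.39350059e+00, -1.50479943e-01]), 'joint_vel': array([-0.00016079, -0.00298955, -0.00236486, -0.00018149, -0.00087761,
       -0.00201176]), 'tau': array([ 2.29433010e-05, -3.71862602e+01, -2.82295525e+01,  6.99267397e-02,
        3.11461603e-02, -6.83758662e-05]), 'tcp_pos': array([0.14853803, 0.55473455, 0.20441264]), 'ee_rot': array([ 0.0915956 ,  0.70124496, -0.09298861,  0.70087008]), 'contact_force': array([ 0.14905377,  0.03655909, -0.42891324]), 'ft_torque': array([-0.00096161, -0.03228981, -0.03879164]), 'opening': 0.09387231384119822}
```

View pics/top0.png

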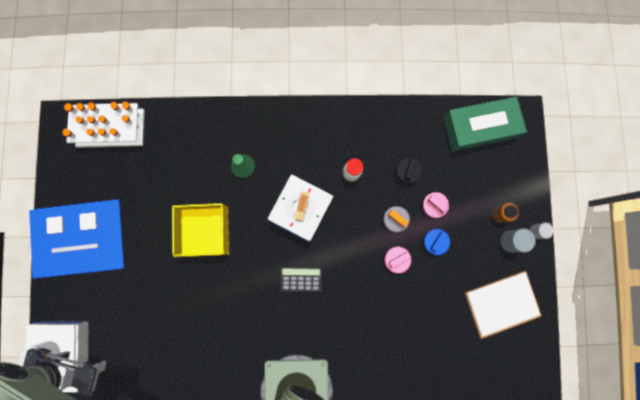

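View pics/side0.png

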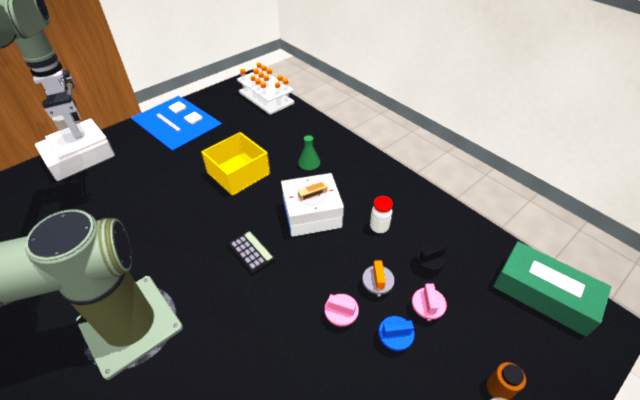

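Top view: mill with chip at (301,207), bin (200,230), flask (242,165), jar (353,170). Lid-like objects are grey with an orange bar (397,218), black (409,170), pink (436,205) and (398,260), and blue (437,242). The grey one with the orange bar fits the description. I'll confirm that in a crop and measure.

```bash
python3 - <<'E'
from h import *
im=np.load("pics/top0.npy"); c=bot.calibration("top")
a=cv2.resize(im[165:250,260:345],(400,400),interpolation=cv2.INTER_CUBIC); b=cv2.resize(im[175:260,355:440],(400,400),interpolation=cv2.INTER_CUBIC)
cv2.imwrite("pics/crop1.png",np.hstack([a,b])[:,:,::-1])
hsv=cv2.cvtColor(im,cv2.COLOR_RGB2HSV)
def big(m,x0,x1,y0,y1,z,n):
    mm=np.zeros(m.shape,np.uint8); mm[y0:y1,x0:x1]=m[y0:y1,x0:x1]
    cs,_=cv2.findContours(mm,cv2.RETR_EXTERNAL,cv2.CHAIN_APPROX_NONE); k=max(cs,key=cv2.contourArea)
    P=onplane(c,k[:,0,:],z)[:,:2]*1000
    r=cv2.minAreaRect(P.astype(np.float32)); bx=cv2.boxPoints(r); e=bx[1]-bx[0]; f=bx[2]-bx[1]
    l=e if np.hypot(*e)>np.hypot(*f) else f
    print(n,"px",cv2.minAreaRect(k)[0],"world",np.round(r[0],1),np.round(r[1],1),"long-axis deg",round(np.degrees(np.arctan2(l[1],l[0]))%180,1))
H,S,V=cv2.split(hsv)
big((H>5)&(H<25)&(S>120)&(V>120),375,420,195,240,.070,"bar")
big((H>5)&(H<28)&(S>60)&(V>100),285,320,185,225,.116,"chip")
big((V>150)&(S<60),260,340,165,250,.090,"mill")
big((H>22)&(H<35)&(S>150)&(V>80),160,240,195,265,.09,"bin")
for n,m in(("red",((H<8)|(H>172))&(S>90)&(V>80)),("green",(H>40)&(H<85)&(S>60)&(V>60))):
    mm=np.zeros(m.shape,np.uint8); mm[175:240,270:332]=m[175:240,270:332]
    _,_,st,ce=cv2.connectedComponentsWithStats(mm)
    for s,q in zip(st[1:],ce[1:]): print(n,s[4],q,np.round(onplane(c,[q],.091)[0]*1000,1))
E
```

```text
bar px (398.15386962890625, 218.2307891845703) world [ 525.  -319.3] [66.2 22.8] long-axis deg 51.0
chip px (301.76470947265625, 205.4412078857422) world [563.2 -27.4] [24.9 85.5] long-axis deg 165.4
mill px (299.9540710449219, 207.1243133544922) world [561.5 -21.8] [143.2 154.1] long-axis deg 151.7
bin px (199.7454071044922, 229.59861755371094) world [498.6 277. ] [156.1 170.1] long-axis deg 91.6
red 5 [309. 190.] [612.1 -49.3  91. ]
red 6 [291.16666667 224.        ] [511.    5.1  91. ]
green 1 [283. 198.] [589.1  28.7  91. ]
green 1 [317. 216.] [533.7 -72.   91. ]
```

View pics/crop1.png

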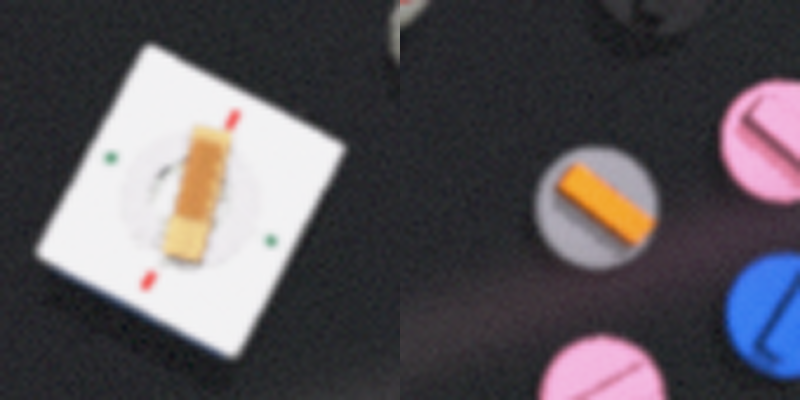

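The crop confirms the target: a grey flange with an orange bar. The mill's notch line runs along the red bars, at about 151.7° and (561,-22). Next I'll write a pose-to-move helper.

```bash
cat >> h.py <<'E'
def goto(x,y,z,jawdeg,frm=None):
    """mm; prints total tool-frame delta and turn about tool x, from measured pose (or frm)"""
    s=bot.read_state(); r=R.from_quat(s["ee_rot"]); M=r.as_matrix(); p=s["tcp_pos"]*1000
    j=np.radians(jawdeg); X=np.array([0,0,-1.]); Y=np.array([np.cos(j),np.sin(j),0]); G=np.c_[X,Y,np.cross(X,Y)]
    rv=R.from_matrix(M.T@G).as_rotvec()
    print("t",round(s["t"],2),"tcp",np.round(p,1),"jaw dir",round(np.degrees(np.arctan2(M[1,1],M[0,1])),2),"tilt",np.round(M[:,0],3),"q",np.round(np.degrees(s["q"]),1),"F",np.round(s["contact_force"],1),"open",round(s["opening"]*1000,1))
    d=np.array([x,y,z])-p; print(" world d",np.round(d,1),"in present tool axes",np.round(M.T@d,1),"in goal axes",np.round(G.T@d,1),"rotvec",np.round(rv,4))
E
python3 - <<'E'
from h import *
goto(563,-27.4,180,75.4)
goto(563,-27.4,180,75.4-180)
E
```

```text
t 0.1 tcp [148.5 554.7 204.4] jaw dir 75.0 tilt [-0.001 -0.002 -1.   ] q [66.4 11.9 88.4 -0.  79.8 -8.6] F [ 0.1  0.  -0.4] open 93.9
 world d [ 414.5 -582.1  -24.4] in present tool axes [  25.2 -455.   551. ] in goal axes [  24.4 -458.9  547.8] rotvec [-0.007  -0.0003  0.002 ]
t 0.1 tcp [148.5 554.7 204.4] jaw dir 75.0 tilt [-0.001 -0.002 -1.   ] q [66.4 11.9 88.4 -0.  79.8 -8.6] F [ 0.1  0.  -0.4] open 93.9
 world d [ 414.5 -582.1  -24.4] in present tool axes [  25.2 -455.   551. ] in goal axes [  24.4  458.9 -547.8] rotvec [3.1346e+00 3.2000e-03 4.0000e-04]
```

Emit:
{"fn": "apply_moves", "kwargs": {"commands": [{"delta_pos": [0,-28,34],"jaw": 60},{"delta_pos": [0,-28,34]},{"delta_pos": [0,-28,34]},{"delta_pos": [0,-28,34]},{"delta_pos": [0,-28,34]},{"delta_pos": [0,-28,34]},{"delta_pos": [0,-28,34]},{"delta_pos": [0,-28,34]}]}}

```text
schema error: expected keys delta_pos, rot, jaw
```

Emit:
{"fn": "apply_moves", "kwargs": {"commands": [{"delta_pos": [0,-28,34],"jaw": 60},{"delta_pos": [0,-28,34]},{"delta_pos": [0,-28,34]},{"delta_pos": [0,-28,34]},{"delta_pos": [0,-28,34]},{"delta_pos": [0,-28,34]},{"delta_pos": [0,-35,37]},{"delta_pos": [0,-28,34]}]}}

```text
schema error: expected keys delta_pos, rot, jaw
```

```bash
python3 - <<'E'
from h import *
goto(563,-27.4,180,75.4)
c=bot.calibration("wrist"); im=bot.capture("wrist"); np.save("pics/w1.npy",im)
print(proj(c,[[.563,-.0274,.116],[.5615,-.022,.092]]))
cv2.imwrite("pics/w1.png",im[:,:,::-1])
E
```

```text
t 0.1 tcp [148.5 554.7 204.4] jaw dir 75.0 tilt [-0.001 -0.002 -1.   ] q [66.4 11.9 88.4 -0.  79.8 -8.6] F [ 0.1  0.  -0.4] open 93.9
 world d [ 414.5 -582.1  -24.4] in present tool axes [  25.2 -455.   551. ] in goal axes [  24.4 -458.9  547.8] rotvec [-0.007  -0.0003  0.002 ]
[[-37.4829438  624.51697898]
 [-19.22093538 600.3773501 ]]
```

View pics/w1.png

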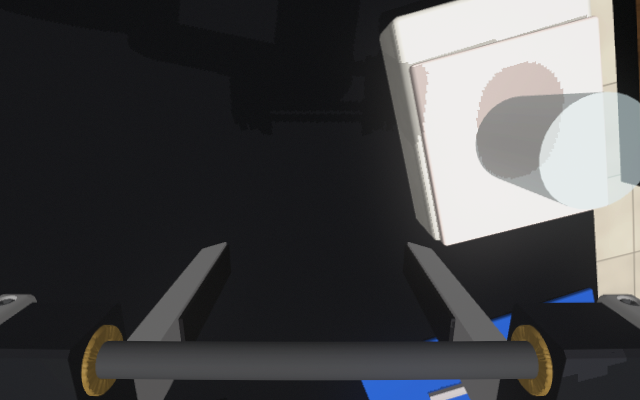

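The arm hasn't moved, because every row needs all three keys. The wrist picture shows only the balance near the start, with the fingers at (215,250) and (415,250).

Emit:
{"fn": "apply_moves", "kwargs": {"commands": [{"delta_pos": [0,-28,34],"rot": [0,0,0],"jaw": 60},{"delta_pos": [0,-28,34],"rot": [0,0,0],"jaw": 60},{"delta_pos": [0,-28,34],"rot": [0,0,0],"jaw": 60},{"delta_pos": [0,-28,34],"rot": [0,0,0],"jaw": 60},{"delta_pos": [0,-28,34],"rot": [0,0,0],"jaw": 60},{"delta_pos": [0,-28,34],"rot": [0,0,0],"jaw": 60},{"delta_pos": [0,-28,34],"rot": [0,0,0],"jaw": 60},{"delta_pos": [0,-28,34],"rot": [0,0,0],"jaw": 60}]}}

```text
t: 0.95
tcp_pos: [0.3541, 0.267, 0.2054]
ee_rot: [0.092, 0.701, -0.092, 0.701]
contact_force: [-0.7, -0.0, -0.7]
opening: 0.0599
```

Emit:
{"fn": "apply_moves", "kwargs": {"commands": [{"delta_pos": [0,-28,34],"rot": [0,0,0],"jaw": 60},{"delta_pos": [0,-28,34],"rot": [0,0,0],"jaw": 60},{"delta_pos": [0,-28,34],"rot": [0,0,0],"jaw": 60},{"delta_pos": [0,-28,34],"rot": [0,0,0],"jaw": 60},{"delta_pos": [0,-28,34],"rot": [0,0,0],"jaw": 60},{"delta_pos": [0,-28,34],"rot": [0,0,0],"jaw": 60},{"delta_pos": [0,-34,37],"rot": [0,0,0],"jaw": 60},{"delta_pos": [0,-29,37],"rot": [0,0,0],"jaw": 60}]}}

```text
t: 1.75
tcp_pos: [0.5627, -0.0282, 0.2051]
ee_rot: [0.092, 0.701, -0.092, 0.701]
contact_force: [0.4, 1.2, -0.6]
opening: 0.0599
```

```bash
python3 - <<'E'
from h import *
goto(563,-27.4,180,75.4)
c=bot.calibration("wrist"); im=bot.capture("wrist"); np.save("pics/w2.npy",im)
print(proj(c,[[.563,-.0274,.116],[.5615,-.022,.092]]))
cv2.imwrite("pics/w2.png",im[:,:,::-1])
E
```

```text
t 1.75 tcp [562.7 -28.2 205.1] jaw dir 74.97 tilt [-0.001  0.    -1.   ] q [-11.7  10.5  90.   -0.   79.6 -86.6] F [ 0.4  1.2 -0.6] open 59.9
 world d [  0.3   0.8 -25.1] in present tool axes [25.1  0.9  0.1] in goal axes [25.1  0.9  0.1] rotvec [-0.0075 -0.0006  0.0001]
[[317.64962312 212.4966117 ]
 [323.30604575 201.12428122]]
```

View pics/w2.png

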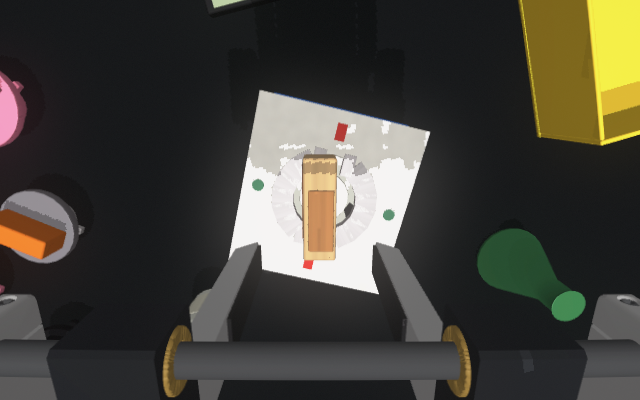

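Wrist view: the chip is centred at (319,207) and aligned with the jaws. Red bars are at (341,132) and (308,265), green dots at (258,185) and (389,215). I'll refine with these before descending.

```bash
cat >> h.py <<'E'
def marks(im,c,box,z=.0905):
    x0,x1,y0,y1=box; H,S,V=cv2.split(cv2.cvtColor(im,cv2.COLOR_RGB2HSV)); o={}
    for n,m in(("red",((H<6)|(H>174))&(S>140)&(V>80)),("green",(H>60)&(H<95)&(S>80)&(V>50))):
        mm=np.zeros(m.shape,np.uint8); mm[y0:y1,x0:x1]=m[y0:y1,x0:x1]
        _,_,st,ce=cv2.connectedComponentsWithStats(mm)
        for s,q in zip(st[1:],ce[1:]):
            if s[4]>25: o.setdefault(n,[]).append(onplane(c,[q],z)[0]*1000); print(n,s[4],np.round(q,1),np.round(o[n][-1],1))
    return o
E
python3 - <<'E'
from h import *
im=np.load("pics/w2.npy"); c=bot.calibration("wrist")
marks(im,c,(235,430,95,285))
H,S,V=cv2.split(cv2.cvtColor(im,cv2.COLOR_RGB2HSV)); m=((H>5)&(H<25)&(S>70)).astype(np.uint8); mm=np.zeros_like(m); mm[150:265,290:350]=m[150:265,290:350]
k=max(cv2.findContours(mm,0,1)[0],key=cv2.contourArea)
print(cv2.boundingRect(k)); r=cv2.minAreaRect((onplane(c,k[:,0],.116)[:,:2]*1000).astype(np.float32)); print(r)
E
```

```text
red 160 [340.7 131.9] [ 5.147e+02 -5.000e-01  9.050e+01]
red 66 [307.8 264.2] [619.1 -57.4  90.5]
green 86 [257.5 184.7] [538.2 -78.2  90.5]
green 78 [388.2 214.8] [592.8  21.4  90.5]
(302, 155, 35, 106)
((565.5498046875, -32.74476623535156), (26.090595245361328, 85.02998352050781), 74.54035186767578)
```

Emit:
{"fn": "apply_moves", "kwargs": {"commands": [{"delta_pos": [35,-1.5,2],"rot": [0,0,0],"jaw": 60},{"delta_pos": [35,0,0],"rot": [0,0,0],"jaw": 60},{"delta_pos": [25,0,0],"rot": [0,0,0],"jaw": 60},{"delta_pos": [13,0,0],"rot": [0,0,0],"jaw": 60},{"delta_pos": [0,0,0],"rot": [0,0,0],"jaw": 10},{"delta_pos": [0,0,0],"rot": [0,0,0],"jaw": 10},{"delta_pos": [0,0,0],"rot": [0,0,0],"jaw": 10},{"delta_pos": [0,0,0],"rot": [0,0,0],"jaw": 10}], "squeeze": 20}}

```text
t: 2.6
tcp_pos: [0.5651, -0.0284, 0.0993]
ee_rot: [0.092, 0.7, -0.092, 0.702]
contact_force: [0.3, 0.2, 0.3]
opening: 0.0316
```

```bash
python3 - <<'E'
from h import *
goto(563,-27.4,180,75.4)
c=bot.calibration("wrist"); im=bot.capture("wrist"); np.save("pics/w3.npy",im)
marks(im,c,(150,500,20,300))
E
```

```text
t 2.6 tcp [565.1 -28.4  99.3] jaw dir 75.01 tilt [ 0.003 -0.001 -1.   ] q [-11.6  16.8  95.5  -0.   67.4 -86.6] F [0.3 0.2 0.3] open 31.6
 world d [-2.1  1.  80.7] in present tool axes [-80.7   0.4  -2. ] in goal axes [-80.7   0.4  -2.3] rotvec [-0.0068  0.0034 -0.0002]
red 394 [353.  140.8] [509.8   6.1  90.5]
green 85 [226.2 223.1] [535.2 -71.8  90.5]
green 186 [423.  264.1] [587.7  28.5  90.5]
```

Emit:
{"fn": "apply_moves", "kwargs": {"commands": [{"delta_pos": [0,0,0],"rot": [0,0,0],"jaw": 10},{"delta_pos": [0,0,0],"rot": [0,0,0],"jaw": 10},{"delta_pos": [0,0,0],"rot": [0,0,0],"jaw": 10}], "squeeze": 20}}

```text
t: 2.95
tcp_pos: [0.5648, -0.0282, 0.099]
ee_rot: [0.092, 0.7, -0.092, 0.702]
contact_force: [0.0, 0.6, 5.5]
opening: 0.0259
```

```bash
python3 - <<'E'
from h import *
goto(563,-27.4,180,75.4)
c=bot.calibration("wrist"); im=bot.capture("wrist"); np.save("pics/w4.npy",im)
marks(im,c,(150,500,20,300)); goto(498.6,277,250,75)
E
```

```text
t 2.95 tcp [564.8 -28.2  99. ] jaw dir 75.0 tilt [ 0.003 -0.    -1.   ] q [-11.6  16.9  95.5   0.   67.5 -86.6] F [0.  0.6 5.5] open 25.9
 world d [-1.8  0.8 81. ] in present tool axes [-81.1   0.4  -1.8] in goal axes [-81.    0.3  -2. ] rotvec [-0.007   0.0026 -0.0004]
red 392 [353.  141.4] [509.8   6.1  90.5]
green 87 [225.9 223.7] [535.1 -71.8  90.5]
green 184 [423. 265.] [587.8  28.5  90.5]
t 3.0 tcp [564.9 -28.2  98.9] jaw dir 75.0 tilt [ 0.003 -0.    -1.   ] q [-11.6  16.9  95.5   0.   67.5 -86.6] F [-0.2  0.5  5.7] open 26.1
 world d [-66.3 305.2 151.1] in present tool axes [-151.3  277.8 -142.6] in goal axes [-151.1  277.7 -143. ] rotvec [ 0.      0.0026 -0.0005]
```

Emit:
{"fn": "apply_moves", "kwargs": {"commands": [{"delta_pos": [-20,0,0],"rot": [0,0,0],"jaw": 10},{"delta_pos": [-40,0,0],"rot": [0,0,0],"jaw": 10},{"delta_pos": [-30,20,-10],"rot": [0,0,0],"jaw": 10},{"delta_pos": [0,40,-20],"rot": [0,0,0],"jaw": 10},{"delta_pos": [0,40,-20],"rot": [0,0,0],"jaw": 10},{"delta_pos": [0,40,-20],"rot": [0,0,0],"jaw": 10},{"delta_pos": [0,40,-20],"rot": [0,0,0],"jaw": 10},{"delta_pos": [0,40,-20],"rot": [0,0,0],"jaw": 10}], "squeeze": 20}}

```text
t: 3.8
tcp_pos: [0.5135, 0.2142, 0.1872]
ee_rot: [0.092, 0.701, -0.093, 0.701]
contact_force: [0.6, 0.3, -1.2]
opening: 0.0261
```

Emit:
{"fn": "apply_moves", "kwargs": {"commands": [{"delta_pos": [0,38,-20],"rot": [0,0,0],"jaw": 10},{"delta_pos": [0,20,-13],"rot": [0,0,0],"jaw": 10},{"delta_pos": [0,0,0],"rot": [0,0,0],"jaw": 10},{"delta_pos": [0,0,0],"rot": [0,0,0],"jaw": 10}], "squeeze": 20}}

```text
t: 4.2
tcp_pos: [0.4972, 0.2772, 0.187]
ee_rot: [0.091, 0.701, -0.092, 0.701]
contact_force: [-0.6, -0.4, -0.8]
opening: 0.0259
```

```bash
python3 - <<'E'
from h import *
goto(498.6,277,50,75)
c=bot.calibration("wrist"); im=bot.capture("wrist"); a=bot.capture("top"); np.save("pics/t5.npy",a)
cv2.imwrite("pics/w5.png",np.hstack([cv2.resize(im,(400,250)),cv2.resize(a[150:275,140:340],(400,250))])[:,:,::-1])
m=marks(a,bot.calibration("top"),(265,335,170,245))
E
```

```text
t 4.2 tcp [497.2 277.2 187. ] jaw dir 75.08 tilt [-0.001 -0.001 -1.   ] q [ 20.5  12.1  90.3  -0.1  77.7 -54.6] F [-0.6 -0.4 -0.8] open 25.9
 world d [   1.4   -0.2 -137. ] in present tool axes [137.    0.3   1.5] in goal axes [137.    0.2   1.5] rotvec [ 0.0014 -0.0003  0.0013]
```

View pics/w5.png

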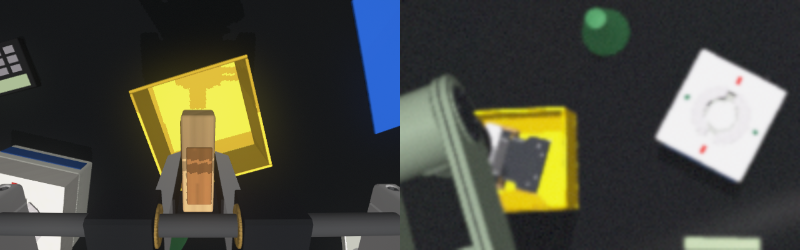

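The chip is held over the bin, whose rim centre is near (320,205) in the wrist view. Allowing for the visible outer wall, I'll shift about 9 mm in y, then lower and release.

Emit:
{"fn": "apply_moves", "kwargs": {"commands": [{"delta_pos": [35,8,2],"rot": [0,0,0],"jaw": 10},{"delta_pos": [40,0,0],"rot": [0,0,0],"jaw": 10},{"delta_pos": [40,0,0],"rot": [0,0,0],"jaw": 10},{"delta_pos": [25,0,0],"rot": [0,0,0],"jaw": 10},{"delta_pos": [0,0,0],"rot": [0,0,0],"jaw": 10},{"delta_pos": [0,0,0],"rot": [0,0,0],"jaw": 50},{"delta_pos": [0,0,0],"rot": [0,0,0],"jaw": 50},{"delta_pos": [0,0,0],"rot": [0,0,0],"jaw": 50}], "squeeze": 20}}

```text
t: 5.1
tcp_pos: [0.5037, 0.285, 0.0499]
ee_rot: [0.093, 0.7, -0.092, 0.702]
contact_force: [0.5, 0.6, 0.7]
opening: 0.0464
```

Emit:
{"fn": "apply_moves", "kwargs": {"commands": [{"delta_pos": [0,0,0],"rot": [0,0,0],"jaw": 50},{"delta_pos": [-25,0,0],"rot": [0,0,0],"jaw": 50},{"delta_pos": [-40,0,0],"rot": [0,0,0],"jaw": 50},{"delta_pos": [-40,0,0],"rot": [0,0,0],"jaw": 50},{"delta_pos": [-35,0,0],"rot": [0,0,0],"jaw": 50},{"delta_pos": [0,0,0],"rot": [0,0,0],"jaw": 50},{"delta_pos": [0,0,0],"rot": [0,0,0],"jaw": 50}], "squeeze": 20}}

```text
t: 5.8
tcp_pos: [0.5023, 0.285, 0.1893]
ee_rot: [0.093, 0.7, -0.092, 0.702]
contact_force: [-0.5, -0.4, -0.4]
opening: 0.0503
```

```bash
python3 - <<'E'
from h import *
im=bot.capture("wrist"); cv2.imwrite("pics/w6.png",cv2.resize(im,(400,250))[:,:,::-1])
goto(525,-319.3,190,-39)
E
```

```text
t 5.85 tcp [501.2 284.5 187.4] jaw dir 75.01 tilt [-0. -0. -1.] q [ 21.   12.9  89.3  -0.   77.9 -54. ] F [0. 1. 0.] open 50.0
 world d [  23.8 -603.8    2.6] in present tool axes [  -2.6 -577.1  179.2] in goal axes [ -2.6 398.5 454.2] rotvec [1.9899e+00 0.0000e+00 1.0000e-04]
```

View pics/w6.png

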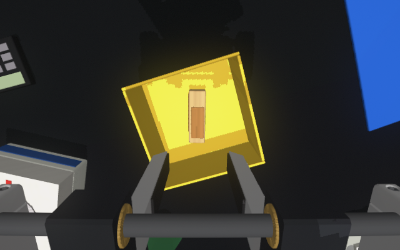

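The chip lies in the bin at (197,115) in the view, released. Next I'll travel to the lid.

Emit:
{"fn": "apply_moves", "kwargs": {"commands": [{"delta_pos": [0,-41,13],"rot": [0,0,0],"jaw": 60},{"delta_pos": [0,-41,13],"rot": [0,0,0],"jaw": 60},{"delta_pos": [0,-41,13],"rot": [0,0,0],"jaw": 60},{"delta_pos": [0,-41,13],"rot": [0,0,0],"jaw": 60},{"delta_pos": [0,-41,13],"rot": [0,0,0],"jaw": 60},{"delta_pos": [0,-41,13],"rot": [0,0,0],"jaw": 60},{"delta_pos": [0,-41,13],"rot": [0,0,0],"jaw": 60},{"delta_pos": [0,-41,13],"rot": [0,0,0],"jaw": 60}]}}

```text
t: 6.65
tcp_pos: [0.5154, -0.0604, 0.1852]
ee_rot: [0.093, 0.703, -0.092, 0.7]
contact_force: [0.1, -0.2, -0.1]
opening: 0.0598
```

Emit:
{"fn": "apply_moves", "kwargs": {"commands": [{"delta_pos": [0,-41,13],"rot": [0,0,0],"jaw": 60},{"delta_pos": [0,-41,13],"rot": [0,0,0],"jaw": 60},{"delta_pos": [0,-41,13],"rot": [0,0,0],"jaw": 60},{"delta_pos": [0,-41,12],"rot": [0,0,0],"jaw": 60},{"delta_pos": [0,-41,12],"rot": [0,0,0],"jaw": 60},{"delta_pos": [0,-44,12],"rot": [0,0,0],"jaw": 60},{"delta_pos": [0,0,0],"rot": [0.14,0,0],"jaw": 60},{"delta_pos": [0,0,0],"rot": [0.14,0,0],"jaw": 60}]}}

```text
t: 7.45
tcp_pos: [0.5234, -0.3199, 0.1843]
ee_rot: [0.193, 0.682, -0.191, 0.679]
contact_force: [-0.2, -0.2, -0.0]
opening: 0.0602
```

Emit:
{"fn": "apply_moves", "kwargs": {"commands": [{"delta_pos": [0,0,0],"rot": [0.14,0,0],"jaw": 60},{"delta_pos": [0,0,0],"rot": [0.14,0,0],"jaw": 60},{"delta_pos": [0,0,0],"rot": [0.14,0,0],"jaw": 60},{"delta_pos": [0,0,0],"rot": [0.14,0,0],"jaw": 60},{"delta_pos": [0,0,0],"rot": [0.14,0,0],"jaw": 60},{"delta_pos": [0,0,0],"rot": [0.14,0,0],"jaw": 60},{"delta_pos": [0,0,0],"rot": [0.14,0,0],"jaw": 60},{"delta_pos": [0,0,0],"rot": [0.14,0,0],"jaw": 60}]}}

```text
t: 8.25
tcp_pos: [0.5238, -0.318, 0.1846]
ee_rot: [-0.523, -0.477, 0.524, -0.473]
contact_force: [-0.1, 0.4, 1.1]
opening: 0.0598
```

Emit:
{"fn": "apply_moves", "kwargs": {"commands": [{"delta_pos": [0,0,0],"rot": [0.14,0,0],"jaw": 60},{"delta_pos": [0,0,0],"rot": [0.14,0,0],"jaw": 60},{"delta_pos": [0,0,0],"rot": [0.14,0,0],"jaw": 60},{"delta_pos": [0,0,0],"rot": [0.14,0,0],"jaw": 60},{"delta_pos": [0,0,0],"rot": [0.03,0,0],"jaw": 60},{"delta_pos": [0,0,0],"rot": [0,0,0],"jaw": 60},{"delta_pos": [0,0,0],"rot": [0,0,0],"jaw": 60},{"delta_pos": [0,0,0],"rot": [0,0,0],"jaw": 60}]}}

```text
t: 9.05
tcp_pos: [0.5247, -0.3187, 0.1864]
ee_rot: [-0.638, -0.305, 0.638, -0.304]
contact_force: [0.0, 0.3, 1.0]
opening: 0.0602
```

```bash
cat >> h.py <<'E'
def bar(im,c,z,box=(150,500,0,400)):
    x0,x1,y0,y1=box; H,S,V=cv2.split(cv2.cvtColor(im,cv2.COLOR_RGB2HSV)); m=((H>5)&(H<22)&(S>150)&(V>90)).astype(np.uint8)
    mm=np.zeros_like(m); mm[y0:y1,x0:x1]=m[y0:y1,x0:x1]
    k=max(cv2.findContours(mm,0,1)[0],key=cv2.contourArea)
    r=cv2.minAreaRect((onplane(c,k[:,0],z)[:,:2]*1000).astype(np.float32)); print("bar px",cv2.boundingRect(k),"world",np.round(r[0],1),np.round(r[1],1),round(r[2],1)); return r
E
python3 - <<'E'
from h import *
goto(525,-319.3,190,-39)
c=bot.calibration("wrist"); im=bot.capture("wrist"); np.save("pics/w7.npy",im); cv2.imwrite("pics/w7.png",im[:,:,::-1])
bar(im,c,.07); bar(bot.capture("side"),bot.calibration("side"),.07,(355,400,250,300))
E
```

```text
t 9.05 tcp [ 524.7 -318.7  186.4] jaw dir -38.99 tilt [-0.001  0.001 -1.   ] q [-39.3  17.4  83.7  -0.   79.   -0.4] F [0.  0.3 1. ] open 60.2
 world d [ 0.3 -0.6  3.6] in present tool axes [-3.6  0.6  0.3] in goal axes [-3.6  0.6  0.3] rotvec [0.0002 0.     0.0018]
bar px (308, 162, 22, 5) world [ 546.7 -293.5] [ 3.3 17.4] 50.9
bar px (373, 260, 12, 29) world [ 518.  -323.9] [80.1 24.7] 48.3
```

View pics/w7.png

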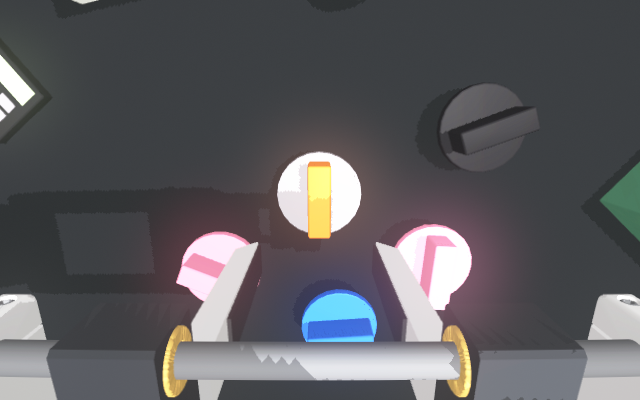

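The grey lid with its orange bar is centred at (319,202) and aligned with the jaws. The pink, blue and black decoys stand clear.

```bash
python3 - <<'E'
from h import *
c=bot.calibration("wrist"); im=np.load("pics/w7.npy")
H,S,V=cv2.split(cv2.cvtColor(im,cv2.COLOR_RGB2HSV)); m=((H>8)&(H<32)&(S>110)&(V>90)).astype(np.uint8); m[:,:270]=0;m[:,360:]=0;m[:140]=0;m[260:]=0
k=max(cv2.findContours(m,0,1)[0],key=cv2.contourArea); print(cv2.boundingRect(k)); r=cv2.minAreaRect((onplane(c,k[:,0],.07)[:,:2]*1000).astype(np.float32)); print(r)
goto(*r[0],42,-39)
E
```

```text
(308, 162, 23, 77)
((527.3488159179688, -318.8727722167969), (66.94068145751953, 19.287883758544922), 50.9024658203125)
t 9.15 tcp [ 525. -319.  187.] jaw dir -39.0 tilt [-0.001  0.    -1.   ] q [-39.4  17.4  83.6   0.   79.   -0.3] F [-0.  -0.2  0.1] open 60.0
 world d [ 2.40e+00  1.00e-01 -1.45e+02] in present tool axes [145.    1.9  -1.6] in goal axes [145.    1.8  -1.6] rotvec [-0.     -0.      0.0007]
```

Emit:
{"fn": "apply_moves", "kwargs": {"commands": [{"delta_pos": [40,1,-1],"rot": [0,0,0],"jaw": 50},{"delta_pos": [45,0,0],"rot": [0,0,0],"jaw": 50},{"delta_pos": [35,0,0],"rot": [0,0,0],"jaw": 50},{"delta_pos": [20,0,0],"rot": [0,0,0],"jaw": 50},{"delta_pos": [5,0,0],"rot": [0,0,0],"jaw": 50},{"delta_pos": [0,0,0],"rot": [0,0,0],"jaw": 50},{"delta_pos": [0,0,0],"rot": [0,0,0],"jaw": 50}], "squeeze": 55}}

```text
t: 9.85
tcp_pos: [0.5277, -0.3199, 0.0442]
ee_rot: [0.639, 0.303, -0.638, 0.305]
contact_force: [0.7, 0.7, -0.5]
opening: 0.05
```

Emit:
{"fn": "apply_moves", "kwargs": {"commands": [{"delta_pos": [3,0,0],"rot": [0,0,0],"jaw": 50},{"delta_pos": [0,0,0],"rot": [0,0,0],"jaw": 5},{"delta_pos": [0,0,0],"rot": [0,0,0],"jaw": 5},{"delta_pos": [0,0,0],"rot": [0,0,0],"jaw": 5},{"delta_pos": [0,0,0],"rot": [0,0,0],"jaw": 5},{"delta_pos": [0,0,0],"rot": [0,0,0],"jaw": 5},{"delta_pos": [0,0,0],"rot": [0,0,0],"jaw": 5},{"delta_pos": [0,0,0],"rot": [0,0,0],"jaw": 5}], "squeeze": 55}}

```text
t: 10.65
tcp_pos: [0.5267, -0.3191, 0.0396]
ee_rot: [0.638, 0.304, -0.638, 0.304]
contact_force: [-0.4, 0.1, 1.5]
opening: 0.0199
```

```bash
python3 - <<'E'
from h import *
goto(527,-319,190,-39)
E
```

```text
t 10.65 tcp [ 526.7 -319.1   39.6] jaw dir -39.02 tilt [ 0. -0. -1.] q [-39.3  26.7  89.8   0.   63.4  -0.2] F [-0.4  0.1  1.5] open 19.9
 world d [3.000e-01 1.000e-01 1.504e+02] in present tool axes [-150.4    0.3   -0.3] in goal axes [-150.4    0.2   -0.3] rotvec [-0.0004 -0.     -0.0003]
```

Gripped (opening 19.9 mm). Next: lift, check the grip, and carry.

Emit:
{"fn": "apply_moves", "kwargs": {"commands": [{"delta_pos": [-20,0,0],"rot": [0,0,0],"jaw": 5},{"delta_pos": [-40,0,0],"rot": [0,0,0],"jaw": 5},{"delta_pos": [-40,0,0],"rot": [0,0,0],"jaw": 5},{"delta_pos": [-40,0,0],"rot": [0,0,0],"jaw": 5},{"delta_pos": [0,0,0],"rot": [0,0,0],"jaw": 5},{"delta_pos": [0,0,0],"rot": [0,0,0],"jaw": 5},{"delta_pos": [0,0,0],"rot": [0,0,0],"jaw": 5}], "squeeze": 55}}

```text
t: 11.35
tcp_pos: [0.5248, -0.3176, 0.1763]
ee_rot: [-0.637, -0.306, 0.639, -0.302]
contact_force: [0.6, 0.8, -3.5]
opening: 0.0197
```

```bash
python3 - <<'E'
from h import *
goto(561.5,-21.7,180,61.8)
goto(561.5,-21.7,180,-39)
s=bot.read_state(); c=bot.calibration("wrist"); im=bot.capture("wrist"); np.save("pics/w8.npy",im); cv2.imwrite("pics/w8.png",im[:,:,::-1])
print("flange centre if centred:",proj(c,[s["tcp_pos"]+[0,0,-.0016],s["tcp_pos"]+[0,0,.0304]]))
E
```

```text
t 11.35 tcp [ 524.8 -317.6  176.3] jaw dir -39.02 tilt [-0.004  0.004 -1.   ] q [-39.3  18.   84.1   0.   78.2  -0.2] F [ 0.6  0.8 -3.5] open 19.7
 world d [ 36.7 295.9   3.7] in present tool axes [  -2.8 -157.8 -253. ] in goal axes [  -3.7  278.1 -107.5] rotvec [-1.7596 -0.005   0.0041]
t 11.35 tcp [ 524.8 -317.6  176.3] jaw dir -39.02 tilt [-0.004  0.004 -1.   ] q [-39.3  18.   84.1   0.   78.2  -0.2] F [ 0.6  0.8 -3.5] open 19.7
 world d [ 36.7 295.9   3.7] in present tool axes [  -2.8 -157.8 -253. ] in goal axes [  -3.7 -157.7 -253. ] rotvec [-0.0003 -0.      0.0057]
flange centre if centred: [[317.25297347 257.68740662]
 [317.07512998 285.95617539]]
```

View pics/w8.png

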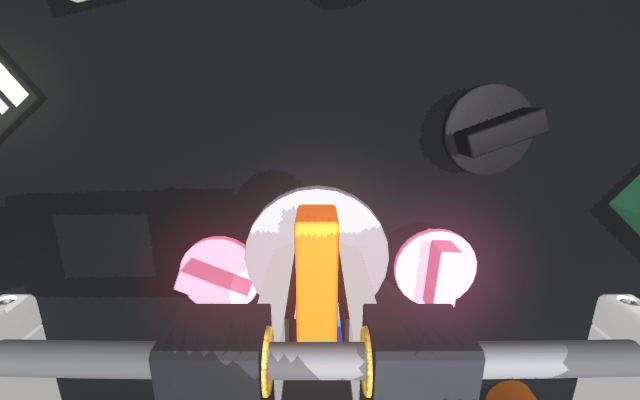

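The lid hangs straight in the grip: flange spans x 246–388, far edge y≈187, and the bar's top far edge is at y≈222. I'll check the offset along the bar.

```bash
python3 - <<'E'
from h import *
s=bot.read_state(); c=bot.calibration("wrist"); M=R.from_quat(s["ee_rot"]).as_matrix(); p=s["tcp_pos"]
f=lambda a: np.round(proj(c,[p+M@(np.array(v)/1000) for v in a]),1)
for sg in(1,-1): print(sg,f([[1.6,0,40*sg],[11.6,0,40*sg],[1.6,0,32*sg],[-30.4,0,32*sg],[-30.4,10,32*sg],[-30.4,-10,32*sg]]).tolist())
print(f([[1.6,40,0],[1.6,-40,0]]))
goto(561.5,-21.7,180,61.8)
E
```

```text
1 [[317.4, 321.9], [317.3, 312.3], [317.3, 309.6], [317.6, 345.6], [338.2, 345.5], [296.9, 345.6]]
-1 [[317.2, 185.8], [317.1, 181.8], [317.2, 200.8], [317.4, 219.5], [340.5, 219.4], [294.4, 219.5]]
[[390.7 257.5]
 [243.8 257.8]]
t 11.4 tcp [ 524.7 -317.5  176. ] jaw dir -39.02 tilt [-0.005  0.004 -1.   ] q [-39.3  18.   84.2  -0.   78.2  -0.2] F [ 0.4 -0.5 -3.8] open 19.8
 world d [ 36.8 295.8   4. ] in present tool axes [  -3.1 -157.7 -253. ] in goal axes [  -4.   278.1 -107.4] rotvec [-1.7597 -0.0056  0.0046]
```

Emit:
{"fn": "apply_moves", "kwargs": {"commands": [{"delta_pos": [0,-22,-36],"rot": [0,0,0],"jaw": 5},{"delta_pos": [0,-23,-36],"rot": [0,0,0],"jaw": 5},{"delta_pos": [0,-23,-36],"rot": [0,0,0],"jaw": 5},{"delta_pos": [0,-23,-36],"rot": [0,0,0],"jaw": 5},{"delta_pos": [0,-23,-36],"rot": [0,0,0],"jaw": 5},{"delta_pos": [0,-22,-36],"rot": [0,0,0],"jaw": 5},{"delta_pos": [0,-22,-37],"rot": [0,0,0],"jaw": 5},{"delta_pos": [0,0,0],"rot": [-0.135,0,0],"jaw": 5}], "squeeze": 55}}

```text
t: 12.2
tcp_pos: [0.5615, -0.0172, 0.1767]
ee_rot: [-0.614, -0.351, 0.616, -0.347]
contact_force: [0.1, -0.8, -2.8]
opening: 0.0195
```

Emit:
{"fn": "apply_moves", "kwargs": {"commands": [{"delta_pos": [0,0,0],"rot": [-0.135,0,0],"jaw": 5},{"delta_pos": [0,0,0],"rot": [-0.135,0,0],"jaw": 5},{"delta_pos": [0,0,0],"rot": [-0.135,0,0],"jaw": 5},{"delta_pos": [0,0,0],"rot": [-0.135,0,0],"jaw": 5},{"delta_pos": [0,0,0],"rot": [-0.135,0,0],"jaw": 5},{"delta_pos": [0,0,0],"rot": [-0.135,0,0],"jaw": 5},{"delta_pos": [0,0,0],"rot": [-0.135,0,0],"jaw": 5},{"delta_pos": [0,0,0],"rot": [-0.135,0,0],"jaw": 5}], "squeeze": 55}}

```text
t: 13.0
tcp_pos: [0.5613, -0.0226, 0.1766]
ee_rot: [0.348, 0.617, -0.349, 0.613]
contact_force: [1.0, -0.1, -3.5]
opening: 0.0196
```

Emit:
{"fn": "apply_moves", "kwargs": {"commands": [{"delta_pos": [0,0,0],"rot": [-0.135,0,0],"jaw": 5},{"delta_pos": [0,0,0],"rot": [-0.135,0,0],"jaw": 5},{"delta_pos": [0,0,0],"rot": [-0.135,0,0],"jaw": 5},{"delta_pos": [0,0,0],"rot": [-0.14,0,0],"jaw": 5},{"delta_pos": [0,0,0],"rot": [0,0,0],"jaw": 5},{"delta_pos": [0,0,0],"rot": [0,0,0],"jaw": 5},{"delta_pos": [0,0,0],"rot": [0,0,0],"jaw": 5}], "squeeze": 55}}

```text
t: 13.7
tcp_pos: [0.5625, -0.0228, 0.1784]
ee_rot: [0.173, 0.686, -0.173, 0.685]
contact_force: [0.7, -0.5, -3.1]
opening: 0.0197
```

```bash
python3 - <<'E'
from h import *
goto(560.6,-21.2,150,61.8)
c=bot.calibration("wrist"); im=bot.capture("wrist"); np.save("pics/w9.npy",im); cv2.imwrite("pics/w9.png",im[:,:,::-1]); marks(im,c,(100,550,20,330))
a=bot.capture("side"); np.save("pics/s9.npy",a)
E
```

```text
t 13.7 tcp [562.5 -22.8 178.4] jaw dir 61.71 tilt [-0.002  0.    -1.   ] q [-11.1  11.8  91.7   0.   76.6 -72.8] F [ 0.7 -0.5 -3.1] open 19.7
 world d [ -1.9   1.6 -28.4] in present tool axes [28.4  0.6 -2.4] in goal axes [28.4  0.5 -2.4] rotvec [-0.0016 -0.0018  0.0005]
red 180 [317.5 134.5] [510.1   6.2  90.5]
green 2739 [529.1 225.7] [651.5 120.   90.5]
green 98 [390.4 210.4] [587.9  28.5  90.5]
green 95 [244.1 210.4] [533.9 -71.3  90.5]
```

Emit:
{"fn": "apply_moves", "kwargs": {"commands": [{"delta_pos": [15,0.5,-2.5],"rot": [0,0,0],"jaw": 5},{"delta_pos": [20,0,0],"rot": [0,0,0],"jaw": 5},{"delta_pos": [5,0,0],"rot": [0,0,0],"jaw": 5},{"delta_pos": [0,0,0],"rot": [0,0,0],"jaw": 5},{"delta_pos": [0,0,0],"rot": [0,0,0],"jaw": 5},{"delta_pos": [0,0,0],"rot": [0,0,0],"jaw": 5}], "squeeze": 60}}

```text
t: 14.4
tcp_pos: [0.5621, -0.0215, 0.1407]
ee_rot: [0.172, 0.685, -0.172, 0.687]
contact_force: [0.1, 0.0, -2.5]
opening: 0.0196
```

```bash
python3 - <<'E'
from h import *
goto(560.3,-21.1,115,61.6)
c=bot.calibration("wrist"); im=bot.capture("wrist"); a=bot.capture("side")
marks(im,c,(100,500,20,330))
cv2.imwrite("pics/w10.png",np.hstack([cv2.resize(im[100:350,120:520],(400,250)),cv2.resize(a[150:250,240:400],(400,250),interpolation=2)])[:,:,::-1])
E
```

```text
t 14.4 tcp [562.1 -21.5 140.7] jaw dir 61.81 tilt [ 0.002 -0.    -1.   ] q [-11.   13.7  94.   -0.   72.1 -72.8] F [ 0.1  0.  -2.5] open 19.6
 world d [ -1.8   0.4 -25.7] in present tool axes [25.7 -0.5 -1.8] in goal axes [25.7 -0.5 -1.8] rotvec [ 0.0037  0.0022 -0.0007]
red 238 [316.2 139.8] [509.9   6.3  90.5]
green 128 [231.8 226.7] [533.8 -71.2  90.5]
green 132 [399.9 227. ] [587.8  28.5  90.5]
```

View pics/w10.png

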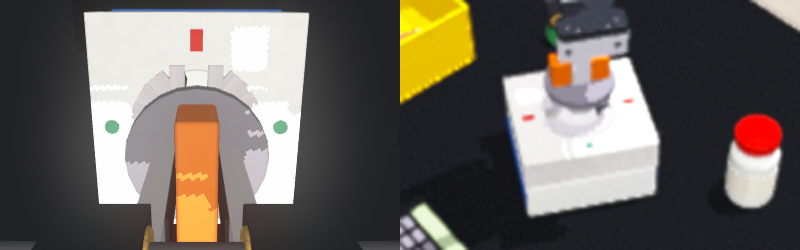

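The lid sits over the mouth with its bar in line with the red bar at (196,40) and level between the green dots. I'll trim it and insert.

Emit:
{"fn": "apply_moves", "kwargs": {"commands": [{"delta_pos": [5,-0.5,-1.5],"rot": [0,0,0],"jaw": 5},{"delta_pos": [5,0,0],"rot": [0,0,0],"jaw": 5},{"delta_pos": [5,0,0],"rot": [0,0,0],"jaw": 5},{"delta_pos": [3,0,0],"rot": [0,0,0],"jaw": 5},{"delta_pos": [0,0,0],"rot": [0,0,0],"jaw": 5},{"delta_pos": [0,0,0],"rot": [0,0,0],"jaw": 5}], "squeeze": 60}}

```text
t: 15.1
tcp_pos: [0.5595, -0.021, 0.1212]
ee_rot: [0.172, 0.686, -0.172, 0.686]
contact_force: [0.3, 0.3, -2.5]
opening: 0.0193
```

```bash
python3 - <<'E'
from h import *
goto(560.3,-21.1,103.6,61.6)
E
```

```text
t 15.1 tcp [559.5 -21.  121.2] jaw dir 61.82 tilt [-0.  0. -1.] q [-11.   14.8  95.2   0.   70.  -72.8] F [ 0.3  0.3 -2.5] open 19.3
 world d [  0.8  -0.1 -17.6] in present tool axes [17.6  0.3  0.8] in goal axes [17.6  0.3  0.8] rotvec [ 0.0039 -0.0004  0.0001]
```

The plug is in the bore with no contact force, only the lid's weight. Now press.

Emit:
{"fn": "apply_moves", "kwargs": {"commands": [{"delta_pos": [4,0,0.5],"rot": [0,0,0],"jaw": 5},{"delta_pos": [4,0,0],"rot": [0,0,0],"jaw": 5},{"delta_pos": [4,0,0],"rot": [0,0,0],"jaw": 5},{"delta_pos": [3,0,0],"rot": [0,0,0],"jaw": 5},{"delta_pos": [0,0,0],"rot": [0,0,0],"jaw": 5},{"delta_pos": [0,0,0],"rot": [0,0,0],"jaw": 5}], "squeeze": 60}}

```text
t: 15.7
tcp_pos: [0.5607, -0.0214, 0.1079]
ee_rot: [0.172, 0.685, -0.172, 0.686]
contact_force: [-2.6, 0.6, 6.4]
opening: 0.0193
```

```bash
python3 - <<'E'
from h import *
goto(560.3,-21.1,103.6,61.6)
E
```

```text
t 15.7 tcp [560.7 -21.4 107.9] jaw dir 61.82 tilt [ 0.002 -0.    -1.   ] q [-11.   15.8  95.8   0.   68.4 -72.8] F [-2.6  0.6  6.4] open 19.3
 world d [-0.4  0.3 -4.3] in present tool axes [ 4.3  0.  -0.5] in goal axes [ 4.3  0.  -0.5] rotvec [ 0.0039  0.0015 -0.0005]
```

Lugs are below the collar (grip about 30 mm above the mouth). I'll turn clockwise.

Emit:
{"fn": "apply_moves", "kwargs": {"commands": [{"delta_pos": [1.5,0,0],"rot": [0.07,0,0],"jaw": 5},{"delta_pos": [0,0,0],"rot": [0.12,0,0],"jaw": 5},{"delta_pos": [0,0,0],"rot": [0.12,0,0],"jaw": 5},{"delta_pos": [0,0,0],"rot": [0.12,0,0],"jaw": 5},{"delta_pos": [0,0,0],"rot": [0.12,0,0],"jaw": 5}], "squeeze": 60}}

```text
t: 16.2
tcp_pos: [0.5621, -0.0222, 0.1072]
ee_rot: [0.354, 0.611, -0.353, 0.614]
contact_force: [-1.0, -1.1, 8.4]
opening: 0.0195
```

```bash
python3 - <<'E'
from h import *
goto(560.7,-21.4,103.6,-28.3); print(bot.read_state()["ft_torque"])
E
```

```text
t 16.2 tcp [562.1 -22.2 107.2] jaw dir 30.05 tilt [ 0.005 -0.002 -1.   ] q [-11.   15.9  95.7  -0.1  68.1 -41.1] F [-1.  -1.1  8.4] open 19.5
 world d [-1.4  0.8 -3.6] in present tool axes [ 3.6 -0.9 -1.4] in goal axes [ 3.6 -1.6  0. ] rotvec [ 1.0184  0.0021 -0.0051]
[-0.2428292   0.28898333  0.07295814]
```

Emit:
{"fn": "apply_moves", "kwargs": {"commands": [{"delta_pos": [0,0,0],"rot": [0.13,0,0],"jaw": 5},{"delta_pos": [0,0,0],"rot": [0.13,0,0],"jaw": 5},{"delta_pos": [0,0,0],"rot": [0.13,0,0],"jaw": 5},{"delta_pos": [0,0,0],"rot": [0.13,0,0],"jaw": 5},{"delta_pos": [0,0,0],"rot": [0.13,0,0],"jaw": 5},{"delta_pos": [0,0,0],"rot": [0.13,0,0],"jaw": 5},{"delta_pos": [0,0,0],"rot": [0.13,0,0],"jaw": 5},{"delta_pos": [0,0,0],"rot": [0,0,0],"jaw": 5}], "squeeze": 60}}

```text
t: 17.0
tcp_pos: [0.5621, -0.0225, 0.1072]
ee_rot: [0.587, 0.394, -0.585, 0.397]
contact_force: [-1.1, -0.8, 6.6]
opening: 0.0195
```

```bash
python3 - <<'E'
from h import *
goto(561.7,-20.7,103.6,-28.3); print(bot.read_state()["ft_torque"])
E
```

```text
t 17.0 tcp [562.1 -22.5 107.2] jaw dir -21.95 tilt [ 0.005 -0.002 -1.   ] q [-11.1  15.9  95.7  -0.1  68.1  10.9] F [-1.1 -0.8  6.6] open 19.5
 world d [-0.4  1.8 -3.6] in present tool axes [ 3.6 -1.  -1.5] in goal axes [ 3.6 -1.2 -1.4] rotvec [ 1.108e-01  1.000e-04 -5.300e-03]
[-0.34004442  0.3279267  -0.0395883 ]
```

Emit:
{"fn": "apply_moves", "kwargs": {"commands": [{"delta_pos": [1,-0.5,-1],"rot": [0.1,0,0],"jaw": 5},{"delta_pos": [1.5,0,0],"rot": [0,0,0],"jaw": 5},{"delta_pos": [1.5,0,0],"rot": [0,0,0],"jaw": 5},{"delta_pos": [0,0,0],"rot": [0,0,0],"jaw": 5},{"delta_pos": [0,0,0],"rot": [0,0,0],"jaw": 5},{"delta_pos": [0,0,0],"rot": [0,0,0],"jaw": 5}], "squeeze": 60}}

```text
t: 17.6
tcp_pos: [0.5621, -0.0219, 0.1038]
ee_rot: [0.606, 0.365, -0.604, 0.368]
contact_force: [-1.8, -3.1, 10.4]
opening: 0.0202
```

```bash
python3 - <<'E'
from h import *
goto(561.7,-20.7,103.6,-28.3); print(bot.read_state()["ft_torque"])
E
```

```text
t 17.6 tcp [562.1 -21.9 103.8] jaw dir -27.55 tilt [ 0.005 -0.003 -1.   ] q [-11.   16.1  95.9  -0.1  67.7  16.6] F [-1.8 -3.1 10.4] open 20.2
 world d [-0.4  1.2 -0.2] in present tool axes [ 0.2 -0.9 -0.9] in goal axes [ 0.2 -0.9 -0.9] rotvec [ 0.013   0.0007 -0.0059]
[-0.56538832  0.65562098 -0.01953215]
```

Emit:
{"fn": "apply_moves", "kwargs": {"commands": [{"delta_pos": [1.5,0,0],"rot": [0,0,0],"jaw": 5},{"delta_pos": [0,0,0],"rot": [0,0,0],"jaw": 5},{"delta_pos": [0,0,0],"rot": [0,0,0],"jaw": 5},{"delta_pos": [0,0,0],"rot": [0,0,0],"jaw": 5}], "squeeze": 60}}

```text
t: 18.0
tcp_pos: [0.5622, -0.0219, 0.1037]
ee_rot: [0.605, 0.365, -0.604, 0.369]
contact_force: [-5.2, -1.5, 17.1]
opening: 0.0196
```

```bash
python3 - <<'E'
from h import *
goto(561.7,-20.7,103.6,-28.3); print(bot.read_state()["ft_torque"])
E
```

```text
t 18.0 tcp [562.2 -21.9 103.7] jaw dir -27.55 tilt [ 0.005 -0.003 -1.   ] q [-11.   16.1  95.9  -0.2  67.7  16.6] F [-5.2 -1.5 17.1] open 19.6
 world d [-0.5  1.2 -0.1] in present tool axes [ 0.1 -1.  -0.9] in goal axes [ 0.1 -1.  -0.9] rotvec [ 0.0132  0.0008 -0.0059]
[-0.37359584  1.34884251 -0.00264764]
```

Force rose from 10 to 17 N with no further travel, at the height predicted for flush. One last look before handing in.

```bash
python3 - <<'E'
from h import *
im=bot.capture("wrist"); a=bot.capture("side"); t=bot.capture("top")
r=lambda x:cv2.resize(x,(400,280),interpolation=2)
cv2.imwrite("pics/w11.png",np.vstack([np.hstack([r(im),r(a[150:262,240:400])]),np.hstack([r(t[140:266,150:330]),r(a[125:195,190:290])])])[:,:,::-1])
goto(561.7,-20.7,103.6,-28.3)
E
```

```text
t 18.15 tcp [562.2 -21.9 103.7] jaw dir -27.55 tilt [ 0.005 -0.003 -1.   ] q [-11.   16.1  95.9  -0.2  67.7  16.6] F [-5.  -2.2 15.9] open 19.6
 world d [-0.5  1.2 -0.1] in present tool axes [ 0.1 -1.  -0.9] in goal axes [ 0.1 -1.  -0.8] rotvec [ 0.0131  0.0007 -0.006 ]
```

View pics/w11.png

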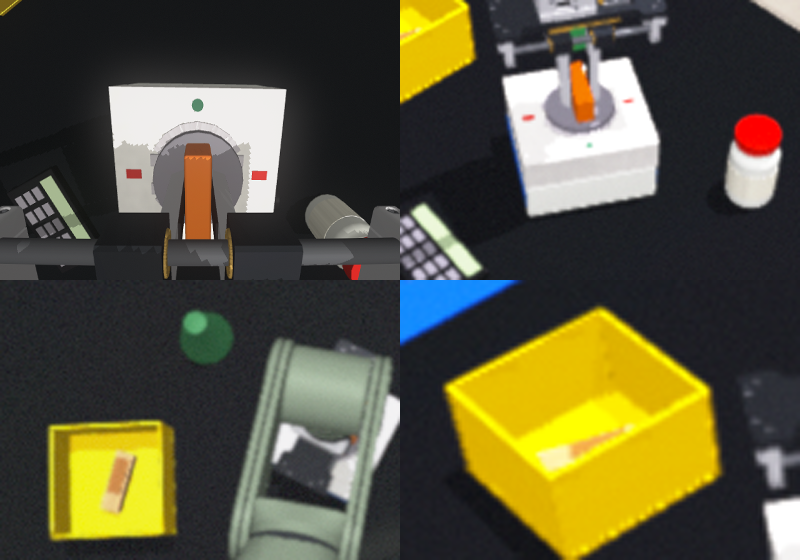

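The lid is flush on the collar and its bar points at the green dot (197,105), a full quarter turn. The chip lies in the bin, and the jar and flask stand where they were. The lid is gripped and pressed, so I'll hand in.

```bash
python3 -c "
from workcell import bot
print(bot.hand_in())"
```

```text
the job is handed in; nothing more can be done
None
```

The chip is in the yellow bin and the grey lid with the orange bar is fitted, turned clockwise and held pressed. The job was handed in at about 18 s of the 58 s allowed; the hand-in gives no verdict.

- **Lid turn:** the jaws turned about 89.4° from where the lid went in. In the last wrist picture the bar points at the green dot.
- **Lid height:** the fingertips are at 103.7 mm; I had worked out 103.6 mm for flush. Pressing 1.5 mm further raised the force from 10 to about 16–17 N with no more travel, so I take the flange to be flush.
- **Grip:** the lid is still held, with the grip set to 60 N and the jaws at 19.6 mm on the 20 mm bar. The tool's tilt is about 0.006 rad.
- **Other objects:** the pictures show the chip lying free on the bin floor. The flask and jar are standing and look unmoved, though I didn't measure their positions again.
- **Disagreements:** an early wrist measurement put the mill's mouth about 6–7 mm off the overhead camera. I had used the wrist camera's calibration from after the arm had settled, not from the moment of the picture. Measured again properly, the two agreed to about 1 mm. A small sideways force of about 5 N remained at the end.

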